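# Stand the net gauge back in its slot

## Task

Take the horn-handled net gauge off its sloping rest and stand it upright, handle up, in the slot of the rack block, feeling for the tall fence behind the slot, and press it down past the spring catch until it is fully home and the catch clicks into its window. Let go and leave the cleat, buoy, fish scale and screwdriver on the table where they are.

Things in the scene. Friction and masses are not known exactly. Their poses are not given: they have to be found in the camera images.
- gauge: Net gauge: aluminium blade 6 mm thick (own x), 44 wide (y), 102 long (z), rounded foot; horn handle 18 thick (x), 26 wide (y), z 100 to 160. Origin: middle of the foot edge, own z towards the handle. Window for the catch, 22 wide, at z 12 to 25. 120 g. Starts on the rest, handle up, leaning about 35 degrees. Both faces alike: either way round will do.
- gauge_grip (a point): Centre of the gauge's handle, 130 mm up from its foot; at the start it sticks out over the rest's upper end with air all round, so that it can be taken along its own slanting axis.
- rest: Fixed sloping wooden rest under the gauge at the start; base 140 x 74 mm, 90 mm high. Origin: at table height, 22 mm to +x of the base's middle; the board rises towards its own -x, where the handle overhangs.
- rack: Fixed blue tray, 150 mm (own x) by 100 (y), origin under it, z up. A fixed wooden block stands on it; its slot lies along own y, centred at y = 0, but anywhere within 10 mm either side of x = 0: see or feel for it. Slot 52 mm long, 9 wide, floor at z 14; front jaw (light, -x side, 30 thick) and slot ends reach z 54.
- rack_fence (a point): Top middle of the block's tall dark fence as it would stand with the slot at the tray's x = 0 (the real one is up to 10 mm off along x). Top at z 88 mm, 24 thick; its front face, 12 mm to -x of here, is the slot's back wall. A blade held over the jaw, foot at z 58 to 80, moved along the tray's +x, meets it: then it is over the slot, 3 mm play.
- detent (a joint): Sprung catch, a brass roller at z 32.5 mm in the slot's jaw: how far (m) it is pushed back. 0: out (slot empty, or gauge home with the roller in its window); 0.0025 to 0.0055: riding on the blade. Pushing the gauge past it takes about 5 to 10 N; its weight is not enough.
- cleat: Bystander: cast-bronze boat cleat, 148 mm long, 46 mm high, 0.55 kg, on the table between rest and rack; origin under its middle, long along own x.
- buoy_a: Bystander: orange plastic net buoy standing on end, 92 mm across, 90 mm high; origin under it.
- scale: Bystander: brass spring fish scale lying flat, about 215 mm long with ring and hook, 16 mm thick; origin under its middle, long along own x.
- driver: Bystander: screwdriver lying on the table at the robot's left.
Mind the look-alikes: they are no part of the job. What is shaped like the gauge but blue is not meant. Several things have the shape of the rack; the one meant has the colours described above.

How it is judged:
At the end, for the whole second after the job is handed in: The gauge stands at rest in the slot, handle up and within 0.1 rad of upright, its foot on the slot floor (less than 4 mm above it, and within 17 mm of the tray's centre seen from above), and the catch is out in its window (pushed back less than 1.5 mm) (z of gauge in the frame of rack below 0.018 m and horizontal distance between gauge and rack below 0.017 m and angle between gauge's own z axis and vertical below 0.1 rad and value of joint detent below 0.0015 m and linear speed of gauge below 0.02 m/s); the robot touches nothing.
It fails at once if a bystander (cleat, buoy on the table, fish scale or screwdriver) is shifted by more than 30 mm (distance of any of cleat, buoy_a, scale, driver from where it was at the start of the episode above 0.03 m).
It also fails if it takes over 48 s, if anything falls off the work surface, if the arm or the gripper's body presses on something with over 40 N, if the wrist force passes 120 N, or if a joint passes its speed limit or range.

## Robot

A 6-joint arm with a two-finger parallel gripper is mounted at the origin on the work surface. World frame = base frame: x ahead of the robot, y to its left, z up, the work surface at z = 0. Lengths are in m, angles in rad, forces in N, time in s.
With the tool pointing down it reaches from about 0.375 to 0.9 m from the base axis. Payload 3.1 kg.
Tool frame: the origin (TCP) lies midway between the tips of the shut fingers; the grasp point (between the pads) lies 19 mm behind it; x points along the fingers, z is the direction in which the jaws open and shut, and the axes are right-handed (so a half turn about x gives the same grasp; the last joint's range is limited). The gripper opens to 85 mm and grips with 20 to 120 N. Pads are 22 mm wide; open, the fingers measure 114 mm over their backs; the gripper's body (76 mm by 85 mm) begins 54 mm behind the grasp point. The pads swing forward as they close: fully open they stand 13 mm farther back than shut.
Start: joints at [-1.312, 0.527, 1.433, -0, 1.181, -0.178], TCP at [0.265, -0.566, 0.231] pointing down, gripper open.
Joint ranges: [-3.08, 3.08], [-0.75, 2.2], [0.22, 2.44], [-1.43, 4.57], [0, 2.65], [-2.85, 2.85]. Speed limits (rad/s): [2.79, 2.79, 3.14, 3.14, 3.14, 3.14].

## Interface

Orientations are given as a unit quaternion [x, y, z, w].
In Python, from station import status, snapshot, camera_params, ticket gives the robot as it stands.
- The arm moves only by the tool arm_command, never from a script. Its argument "series" is a list that holds one entry, the list of rows, each a list of 4 numbers: the shift along the tool's x, y, z in mm, then the turn about the tool's x in rad. A call has 1 to 10 rows; each row shifts and turns the commanded pose from where the row before left it, along the tool's axes as they then stand; what a row does not reach is not made up. A row lasts 1/10 s, in which the tool goes at most 50 mm and 8.59 degrees, less where a joint would pass 70% of its speed; a pose out of reach is approached as far as the arm can. A call is refused whole if a number of a shift passes 50 or a number of a turn 0.15, either way. A call with a gripper value outside its range is refused whole. "jaw" is the opening in per cent of the stroke, from 0 (shut) to 100 (fully open), set as the call begins (left out, the last holds). The fingers move at their own pace and stop on an object; "force" is the grip in N (left out, the last holds). Time passes only in rows, so rows that do not move let the fingers close. It gives the time, the measured TCP pose, the force and the opening at its end, in the units of the state.
- status.sense(): the state, without advancing time (a new reading comes with each control period).
- snapshot(name): name is "scene" or "top"; returns the picture (420x560x3 uint8, red, green, blue); there is no depth.
- camera_params(name): a dict with "fovy" (degrees; the focal length in pixels is half the picture's height over the tangent of half this angle, whatever the lens; pixels are square), "cx", "cy" (the principal point, pixels), "k1" (the pictures are not rectified: a ray, as slopes to the right and down, at radius r is drawn at 1 + k1 r^2 times it, then the intrinsics apply), "extrinsics" (4x4, takes a point from camera to world coordinates). Camera axes: x right, y down, z forward; pixel columns grow to the right and rows downward; lengths in m; the calibration is good to about 2 mm. A picture is of the moment at which its call begins. camera_params takes no time and is no camera call.
- ticket.sign_off(): hands the job in, once; it reports no verdict.
The state is a dict: "t": time; "q": joint angles; "qd": joint speeds; "tau": joint torques, N m; "tcp_pos": TCP position; "tool_rot": TCP orientation; "force": force on the tool from outside, world axes, zero at the start; "ft_torque": the same for the moment, N m; "finger_gap": opening from 0.0 (shut) to 1.0 (fully open).
Only numpy, scipy, OpenCV 4.12 (cv2) and the standard library are available. Lean on these libraries where they do the work, as an engineer would, in place of code of your own. Each camera call takes 0.05 s, during which the arm holds its last target. There are 200 camera calls.

## Working session

There is one attempt and no reset: what is moved stays moved. The work goes in short steps, Python scripts to look and compute and a tool call to move; the robot and the scene stay as the last step left them, time stands still between calls to the robot, and variables do not carry over. Pictures are saved under pics/ and viewed, about 8 in all and at most 12, crops included, and the job is handed in when it is done.

Besides the shell and the picture viewer there is one more tool, called as a command line: name --argument value ..., lists and objects as JSON in quotes. arm_command: Moves the arm, as the interface text tells. Its arguments: {"type":"object","properties":{"series":{"type":"array"},"jaw":{"type":"number"},"force":{"type":"number"}},"required":["series"]}

```bash
mkdir -p pics; ls; python3 - <<'E'
from station import status, snapshot, camera_params
import cv2,numpy as np
np.set_printoptions(precision=4,suppress=True)
for n in("scene","top"):
    cv2.imwrite(f"pics/{n}0.png",cv2.resize(snapshot(n)[:,:,::-1],(800,600),interpolation=cv2.INTER_CUBIC))
    p=camera_params(n);print(n,p["fovy"],p["cx"],p["cy"],p["k1"]);print(np.array(p["extrinsics"]))
s=status.sense();print(s["t"],s["tcp_pos"],s["tool_rot"],s["finger_gap"],s["force"])
E
```

```text
pics
scene 52.02027094902458 283.6360586387828 207.11837880916903 -0.07307446577042921
[[ 0.5591  0.5699 -0.6022  1.2639]
 [ 0.829  -0.3958  0.3951 -0.5018]
 [-0.0131 -0.7201 -0.6937  0.9946]
 [ 0.      0.      0.      1.    ]]
top 53.941894555244744 281.42134444133274 198.6916761191779 0.00629594526585806
[[-0.0149 -0.9906  0.1359  0.2797]
 [-0.9999  0.0141 -0.0067 -0.0069]
 [ 0.0048 -0.1359 -0.9907  1.3285]
 [ 0.      0.      0.      1.    ]]
0.1 [ 0.2648 -0.5654  0.2304] [ 0.38    0.5972 -0.379   0.5961] 0.9986511139058161 [ 0.0328  0.3631 -0.064 ]
```

View pics/scene0.png

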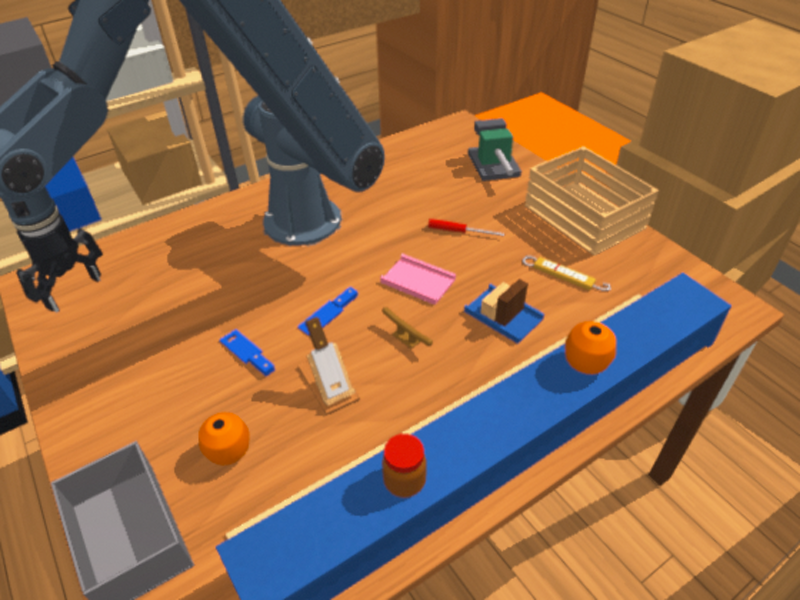

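View pics/top0.png

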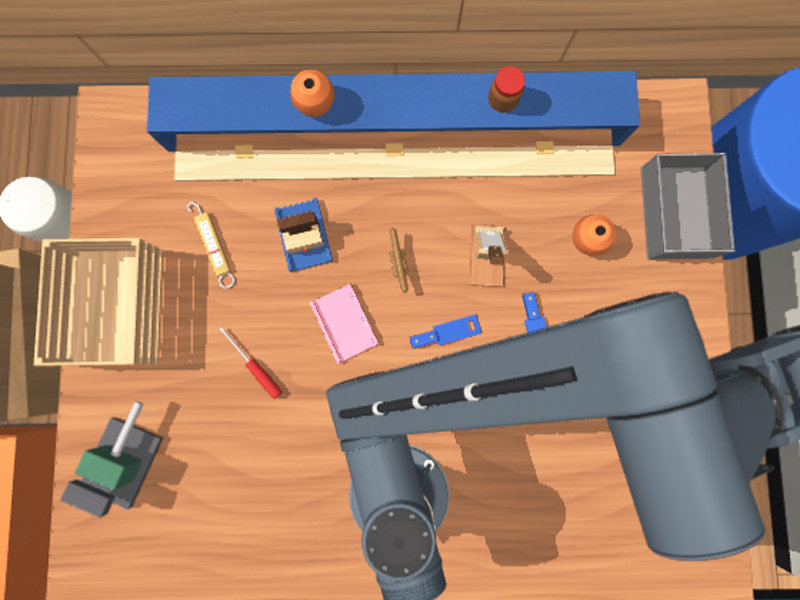

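The scene picture shows the gauge on the rest at about (325,360), the rack at (505,305) and the cleat at (407,325). In the top picture they are at (489,250), (303,235) and (399,260). I'll zoom in on the rest and rack in both views.

```bash
cat > h.py <<'E'
from station import status, snapshot, camera_params
import cv2,numpy as np
from scipy.spatial.transform import Rotation as R
np.set_printoptions(precision=4,suppress=True)
def K(n):
    p=camera_params(n);f=210/np.tan(np.radians(p["fovy"]/2))
    return f,p["cx"],p["cy"],p["k1"],np.array(p["extrinsics"])
def ray(n,uv):
    f,cx,cy,k,E=K(n);d=(np.array(uv,float)-[cx,cy])/f;s=d.copy()
    for _ in range(20): s=d/(1+k*(s@s))
    v=E[:3,:3]@np.array([*s,1]);return E[:3,3],v/np.linalg.norm(v)
def plane(n,uv,z):
    o,v=ray(n,uv);return o+v*(z-o[2])/v[2]
def tri(uvs,uvt):
    a,u=ray("scene",uvs);b,w=ray("top",uvt)
    s=np.linalg.lstsq(np.c_[u,-w],b-a,rcond=None)[0]
    p,q=a+u*s[0],b+w*s[1];return (p+q)/2,np.linalg.norm(p-q)
def proj(n,P):
    f,cx,cy,k,E=K(n);c=E[:3,:3].T@(np.array(P)-E[:3,3]);s=c[:2]/c[2]
    return s*(1+k*(s@s))*f+[cx,cy]
def crop(im,x,y,w,h,z):
    c=cv2.resize(im[y:y+h,x:x+w,::-1],None,fx=z,fy=z,interpolation=cv2.INTER_CUBIC)
    return c
def tcp():
    s=status.sense();return np.array(s["tcp_pos"]),R.from_quat(s["tool_rot"]),s
E
python3 - <<'E'
from h import *
s=snapshot("scene");t=snapshot("top")
a=np.hstack([crop(s,200,215,65,50,6.15),crop(s,320,190,65,50,6.15)])
b=np.hstack([crop(t,315,150,65,50,6.15),crop(t,180,135,65,50,6.15)])
m=np.vstack([a,b]);print(m.shape);cv2.imwrite("pics/z1.png",m)
E
```

```text
(616, 800, 3)
```

View pics/z1.png

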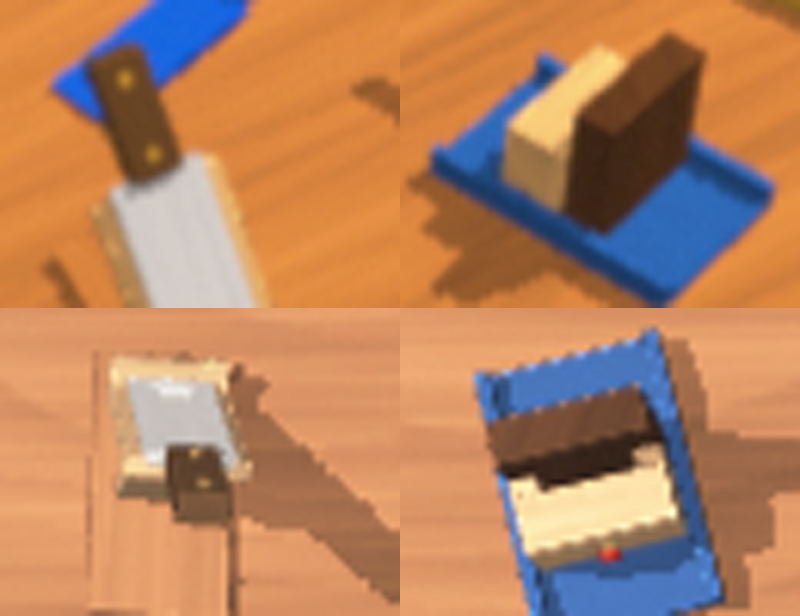

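Zoomed view (4 crops). The handle rivets are at (125,78) and (153,153) in the scene crop, and at (203,483) and (200,452) in the top crop. In the rack crop, the dark fence top and the light jaw are clear in both views. Triangulating now.

```bash
cat > m.py <<'E'
from h import *
z=6.16
S1=lambda x,y:(200+x/z-.4,215+y/z-.4)
S2=lambda x,y:(320+(x-400)/z-.4,190+y/z-.4)
T1=lambda x,y:(315+x/z-.4,150+(y-308)/z-.4)
T2=lambda x,y:(180+(x-400)/z-.4,135+(y-308)/z-.4)
for nm,a,b in [("rivU",S1(125,78),T1(203,483)),("rivL",S1(153,153),T1(200,452)),
 ("blTL",S1(112,190),T1(225,466)),("blTR",S1(207,155),T1(145,460)),
 ("endL",S1(90,62),T1(232,487)),("endR",S1(143,48),T1(178,487)),
 ("f+x-y",S2(618,130),T2(640,388)),("f+x+y",S2(705,52),T2(487,425)),("f-x-y",S2(583,106),T2(658,428)),("f-x+y",S2(672,35),T2(497,466)),
 ("j-x-y",S2(505,122),T2(680,528)),("j-x+y",S2(600,45),T2(532,555))]:
    p,e=tri(a,b);print(nm,p,"err",e)
t=snapshot("top");h=cv2.cvtColor(t,cv2.COLOR_RGB2HSV)
m=cv2.inRange(h,(100,120,60),(125,255,255));w=np.zeros_like(m);w[136:194,190:236]=m[136:194,190:236]
c=np.vstack(cv2.findContours(w,0,1)[0]);r=cv2.minAreaRect(c)
P=np.array([plane("top",q,0.012) for q in cv2.boxPoints(r)]);print("tray",P,P.mean(0))
for q in np.roll(P,-1,0)-P: print(np.linalg.norm(q),np.degrees(np.arctan2(q[1],q[0])))
E
python3 m.py
```

```text
rivU [ 0.499  -0.2074  0.1518] err 0.0003408470994688853
rivL [ 0.5201 -0.21    0.1235] err 0.0032462967494281372
blTL [ 0.5154 -0.2274  0.1058] err 0.00197588578368622
blTR [ 0.5202 -0.1853  0.1064] err 0.0044481187324717265
endL [ 0.4941 -0.2193  0.1649] err 0.0013263517513351995
endR [ 0.4954 -0.1947  0.1603] err 0.0008813251450485955
f+x-y [0.6127 0.1781 0.0898] err 0.005267265926204028
f+x+y [0.5944 0.2534 0.0883] err 0.0026613006401513357
f-x-y [0.5922 0.1702 0.0937] err 0.009214905221334491
f-x+y [0.574  0.2489 0.0868] err 0.0037376571743347087
j-x-y [0.5488 0.1628 0.0527] err 0.005218118340613175
j-x+y [0.5351 0.2374 0.0564] err 0.005099709884064773
tray [[0.6391 0.2749 0.012 ]
 [0.6618 0.1786 0.012 ]
 [0.5161 0.1439 0.012 ]
 [0.4941 0.2389 0.012 ]] [0.5778 0.2091 0.012 ]
0.09893649653497093 -76.72328296183096
0.149803521448516 -166.60539812410408
0.09752989938872265 103.02595263687859
0.14938620337931047 13.93479195079838
```

```bash
cat >> h.py <<'E'
def togo(P,yaw):
    "shift in tool axes (mm) after the turn; yaw = world azimuth of tool y, deg"
    p,r,s=tcp();M=r.as_matrix();cur=np.degrees(np.arctan2(M[1,1],M[0,1]))
    a=np.radians(yaw);Rt=np.c_[[0,0,-1],[np.cos(a),np.sin(a),0],[np.sin(a),-np.cos(a),0]]
    print("tcp",p,"toolx",M[:,0],"yaw",cur,"turn(rad)",np.radians(cur-yaw),"shift after turn mm",Rt.T@(np.array(P)-p)*1e3,"t",s["t"],"F",np.array(s["force"]),"gap",s["finger_gap"])
E
python3 - <<'E'
from h import *
z=6.16
T1=lambda x,y:(315+x/z-.4,150+(y-308)/z-.4)
S1=lambda x,y:(200+x/z-.4,215+y/z-.4)
a=plane("top",T1(130,380),.028);b=plane("top",T1(208,380),.028);print(a,b,(a+b)/2)
for q in [(92,400),(88,605)]: print("base edge",plane("top",T1(*q),.0))
a=plane("top",T1(130,380),.028);c=plane("top",T1(146,458),.106);print("blade L edge",a,c)
b=plane("top",T1(208,380),.028);c=plane("top",T1(240,464),.106);print("blade R edge",b,c)
togo([.4995,-.2087,.2],0)
E
```

```text
[ 0.5772 -0.1925  0.028 ] [ 0.5767 -0.2333  0.028 ] [ 0.577  -0.2129  0.028 ]
base edge [ 0.573  -0.1758  0.    ]
base edge [ 0.4626 -0.1703  0.    ]
blade L edge [ 0.5772 -0.1925  0.028 ] [ 0.5203 -0.1879  0.106 ]
blade R edge [ 0.5767 -0.2333  0.028 ] [ 0.5166 -0.2338  0.106 ]
tcp [ 0.2649 -0.5657  0.2308] toolx [-0.0003  0.001  -1.    ] yaw 25.085223802516104 turn(rad) 0.43781974895355785 shift after turn mm [  30.8306  234.594  -357.0246] t 0.25 F [ 0.9019  0.4099 -0.9572] gap 1.002001865692453
```

arm_command --series '[[[0, 0, 0, 0.1225], [0, 0, 0, 0.1225], [0, 0, 0, 0.1225], [0, 0, 0, 0.1225], [0, 20, -35, 0], [0, 20, -35, 0], [0, 20, -35, 0], [0, 20, -35, 0], [0, 20, -35, 0], [0, 20, -35, 0]]]' --jaw 70 --force 30

```text
t: 1.25
tcp_pos: [0.3964, -0.3612, 0.2313]
tool_rot: [0.513, 0.487, -0.513, 0.487]
force: [0.4, -1.0, 0.2]
finger_gap: 0.702
```

arm_command --series '[[[0, 20, -35, 0], [0, 20, -35, 0], [0, 20, -35, 0], [0, 20, -35, 0], [0, 0, 0, 0]]]'

```text
t: 1.75
tcp_pos: [0.4846, -0.2227, 0.2313]
tool_rot: [0.512, 0.489, -0.511, 0.488]
force: [-0.3, 0.4, -0.3]
finger_gap: 0.699
```

```bash
python3 - <<'E'
from h import *
togo([.4995,-.209,.1176],-3)
s=snapshot("scene");t=snapshot("top")
m=np.hstack([crop(s,170,150,100,130,4),crop(t,290,120,100,130,4)]);cv2.imwrite("pics/z2.png",m)
E
```

```text
tcp [ 0.4846 -0.2227  0.2313] toolx [ 0.0004  0.0017 -1.    ] yaw -2.6704037113787997 turn(rad) 0.005752540438793466 shift after turn mm [113.7028  14.1638 -14.4968] t 1.75 F [-0.2821  0.3514 -0.2641] gap 0.6989105129039739
```

View pics/z2.png

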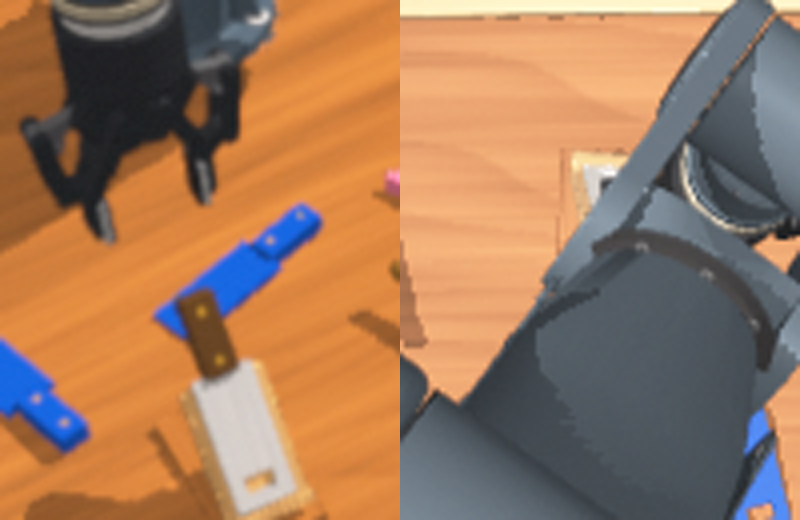

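The gripper hangs behind the handle with its jaws across the handle's width. In the scene crop the tips are at (105,235) and (205,200), and the handle is at (205,330). Next I'll shift over it, go down and grip.

arm_command --series '[[[0, 14, -14.5, 0.006], [20, 0, 0, 0], [25, 0, 0, 0], [25, 0, 0, 0], [25, 0, 0, 0], [19, 0, 0, 0], [0, 0, 0, 0]]]'

```text
t: 2.55
tcp_pos: [0.4954, -0.2137, 0.1149]
tool_rot: [-0.514, -0.487, 0.515, -0.483]
force: [-0.4, -0.3, -0.1]
finger_gap: 0.704
```

arm_command --series '[[[0, 0, 0, 0], [0, 0, 0, 0], [0, 0, 0, 0], [0, 0, 0, 0], [0, 0, 0, 0], [0, 0, 0, 0]]]' --jaw 0 --force 30

```text
t: 3.15
tcp_pos: [0.4984, -0.2135, 0.1179]
tool_rot: [0.515, 0.485, -0.514, 0.486]
force: [1.2, 0.1, 0.5]
finger_gap: 0.295
```

```bash
python3 - <<'E'
from h import *
togo([.4995,-.209,.1176],-3)
s=snapshot("scene");cv2.imwrite("pics/z3.png",crop(s,170,170,130,100,5))
E
```

```text
tcp [ 0.4984 -0.2135  0.1179] toolx [ 0.0019 -0.0011 -1.    ] yaw -3.332245516958537 turn(rad) -0.005798778195917131 shift after turn mm [ 0.3259  0.8177 -4.5925] t 3.15 F [1.2371 0.0986 0.5108] gap 0.2952599029200047
```

View pics/z3.png

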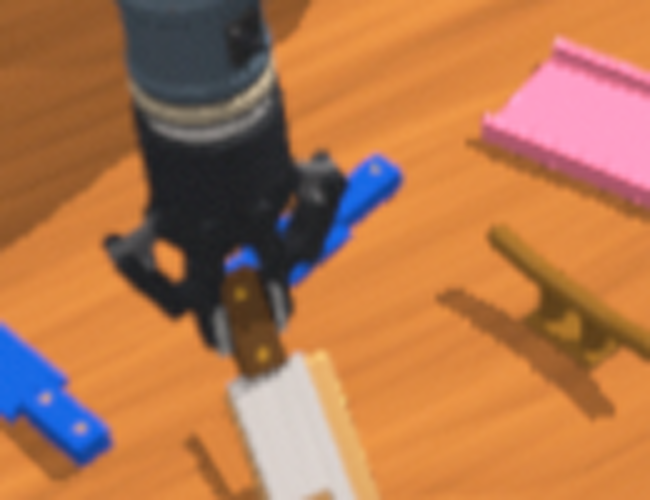

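Gap 0.295 is 25 mm, so the 26 mm handle is held between the pads at (250,310). I'll lift, turn to the rack's heading and carry it over.

arm_command --series '[[[-10, 0, 0, 0], [-20, 0, 0, 0], [-30, 0, 0, 0], [-30, 0, 0, 0], [-30, 0, 0, 0], [0, 0, 0, -0.146], [0, 0, 0, -0.146]]]'

```text
t: 3.9
tcp_pos: [0.4977, -0.2131, 0.2391]
tool_rot: [0.436, 0.556, -0.437, 0.557]
force: [-0.7, -0.0, -0.9]
finger_gap: 0.297
```

arm_command --series '[[[0, 5, -24, 0], [0, 9, -40, 0], [0, 9, -40, 0], [0, 9, -40, 0], [0, 9, -40, 0], [0, 9, -40, 0], [0, 9, -40, 0], [0, 9, -40, 0], [0, 9, -40, 0], [0, 9, -40, 0]]]'

```text
t: 4.9
tcp_pos: [0.4914, 0.1819, 0.2377]
tool_rot: [0.438, 0.555, -0.439, 0.555]
force: [0.5, -0.9, -1.1]
finger_gap: 0.301
```

arm_command --series '[[[0, 0, 0, 0], [0, 0, 0, 0]]]'

```text
t: 5.1
tcp_pos: [0.4915, 0.181, 0.2374]
tool_rot: [0.437, 0.556, -0.438, 0.555]
force: [0.0, 0.1, -1.4]
finger_gap: 0.302
```

```bash
python3 - <<'E'
from h import *
togo([.4904,.1881,.16],13.4)
s=snapshot("scene");t=snapshot("top")
m=np.hstack([crop(s,270,120,100,130,4),crop(t,160,100,100,130,4)]);cv2.imwrite("pics/z4.png",m)
E
```

```text
tcp [0.4915 0.181  0.2374] toolx [-0.001  -0.0008 -1.    ] yaw 13.565531859198765 turn(rad) 0.002889075959966114 shift after turn mm [77.4411  0.5744 -7.1194] t 5.1 F [ 0.048   0.1098 -1.3752] gap 0.30159708204493524
```

View pics/z4.png

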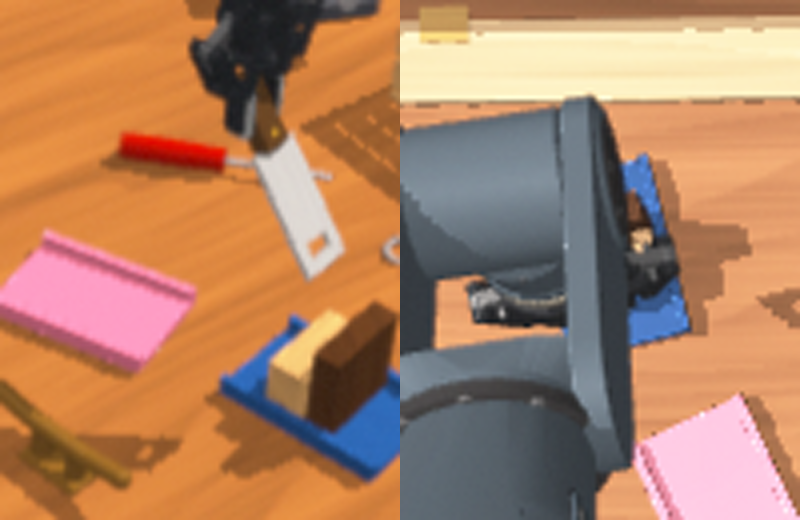

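The gauge hangs tilted in front of and above the rack. Its foot corners are at (343,248) and (308,278) in the scene crop. I'll work out the foot position in the swing plane.

```bash
cat >> h.py <<'E'
def swing(n,uv):
    "point seen at uv taken in the plane through the TCP square to the jaw axis; offset along tool y, and up, from TCP"
    p,r,s=tcp();M=r.as_matrix();o,v=ray(n,uv);k=M[:,2]
    X=o+v*((p-o)@k)/(v@k);return X,(X-p)@M[:,1]*1e3,(X-p)[2]*1e3
E
python3 - <<'E'
from h import *
c=lambda x,y:(270+x/4-.4,120+y/4-.4)
F=np.mean([c(343,248),c(308,278)],0);B=np.mean([c(253,158),c(296,133)],0)
f=swing("scene",F);b=swing("scene",B);print(f,b,np.degrees(np.arctan2(f[1]-b[1],b[2]-f[2])),np.hypot(f[1]-b[1],b[2]-f[2]))
E
```

```text
(array([0.567 , 0.1974, 0.1491]), np.float64(77.17018217826772), np.float64(-88.27186045154633)) (array([0.5132, 0.1846, 0.2305]), np.float64(21.783632034375557), np.float64(-6.816446594606229)) 34.21419599014445 98.50205268646573
```

arm_command --series '[[[0, 0, -7, 0], [20, 0, 0, 0], [25, 0, 0, 0], [25, 0, 0, 0], [12, 0, 0, 0], [0, 0, 0, 0], [0, 0, 0, 0]]]'

```text
t: 5.9
tcp_pos: [0.4914, 0.1868, 0.1558]
tool_rot: [0.439, 0.555, -0.438, 0.555]
force: [0.2, 0.0, -1.1]
finger_gap: 0.301
```

arm_command --series '[[[0, 3, 0, 0], [0, 3, 0, 0], [0, 3, 0, 0], [0, 1, 0, 0], [0, 0, 0, 0]]]'

```text
t: 6.4
tcp_pos: [0.5009, 0.1895, 0.1555]
tool_rot: [0.438, 0.555, -0.438, 0.555]
force: [0.5, 0.4, -1.0]
finger_gap: 0.301
```

arm_command --series '[[[0, 2, 0, 0], [0, 2, 0, 0], [0, 0, 0, 0]]]'

```text
t: 6.7
tcp_pos: [0.5048, 0.1904, 0.1553]
tool_rot: [0.438, 0.555, -0.438, 0.555]
force: [1.0, -0.6, -1.8]
finger_gap: 0.302
```

arm_command --series '[[[0, 2, 0, 0], [0, 2, 0, 0], [0, 0, 0, 0]]]'

```text
t: 7.0
tcp_pos: [0.5065, 0.191, 0.1548]
tool_rot: [0.437, 0.556, -0.439, 0.554]
force: [-3.5, -1.6, -0.4]
finger_gap: 0.302
```

arm_command --series '[[[0, 2, 0, 0], [0, 2, 0, 0], [0, 0, 0, 0]]]'

```text
t: 7.3
tcp_pos: [0.5109, 0.1921, 0.155]
tool_rot: [0.437, 0.556, -0.439, 0.554]
force: [-3.9, -0.9, 0.1]
finger_gap: 0.297
```

The force steps to about -4 N and stays there, so the foot met the fence near TCP x 0.506 and is now turning in the grip. I'll push on while rising to swing the gauge upright.

arm_command --series '[[[-2.6, 4, 0, 0], [-2.6, 4, 0, 0], [-2.6, 4, 0, 0], [-2.6, 4, 0, 0], [-2.6, 4, 0, 0], [-1.2, 4, 0, 0], [-1.2, 4, 0, 0], [-1.2, 4, 0, 0], [-1.2, 4, 0, 0], [-1.2, 4, 0, 0]]]'

```text
t: 8.3
tcp_pos: [0.5515, 0.2015, 0.1744]
tool_rot: [0.438, 0.555, -0.438, 0.555]
force: [-2.8, -0.7, -0.9]
finger_gap: 0.299
```

arm_command --series '[[[-0.6, 4, 0, 0], [-0.6, 4, 0, 0], [-0.6, 4, 0, 0], [-0.6, 4, 0, 0], [-0.6, 4, 0, 0], [0, 4, 0, 0], [0, 4, 0, 0], [0, 0, 0, 0], [0, 0, 0, 0]]]'

```text
t: 9.2
tcp_pos: [0.5792, 0.2081, 0.1774]
tool_rot: [0.439, 0.554, -0.438, 0.555]
force: [-1.5, -0.1, -0.5]
finger_gap: 0.299
```

```bash
python3 - <<'E'
from h import *
P=np.array([.578,.209,.177]);a=np.radians(13.4);togo(P+.002*np.array([np.cos(a),np.sin(a),0]),13.4)
s=snapshot("scene");t=snapshot("top")
m=np.hstack([crop(s,310,110,100,130,4),crop(t,160,100,100,130,4)]);cv2.imwrite("pics/z5.png",m)
E
```

```text
tcp [0.5792 0.2081 0.1774] toolx [ 0.0019  0.0005 -1.    ] yaw 13.386685193645095 turn(rad) -0.00023238721015857058 shift after turn mm [ 0.4224  1.0707 -1.1139] t 9.2 F [-1.4794 -0.1129 -0.5119] gap 0.29944838791536854
```

View pics/z5.png

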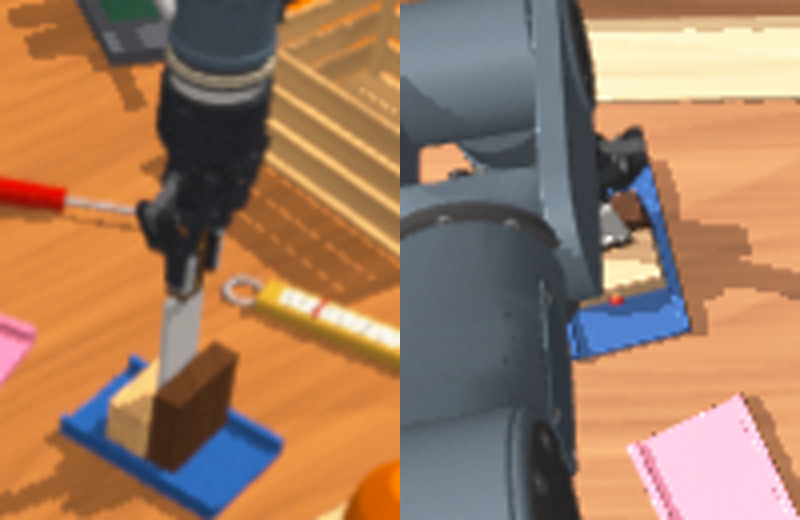

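The blade now stands nearly plumb against the fence, at (180,330) in the scene crop. I'll ease off 1 mm and lower it into the slot.

arm_command --series '[[[0, -1, -1, 0], [3, 0, 0, 0], [3, 0, 0, 0], [3, 0, 0, 0], [3, 0, 0, 0], [0, 0, 0, 0]]]'

```text
t: 9.9
tcp_pos: [0.5768, 0.2086, 0.1646]
tool_rot: [0.438, 0.555, -0.439, 0.555]
force: [0.7, -1.2, -0.9]
finger_gap: 0.299
```

arm_command --series '[[[3, 0, 0, 0], [3, 0, 0, 0], [3, 0, 0, 0], [0, 0, 0, 0]]]'

```text
t: 10.3
tcp_pos: [0.5767, 0.2086, 0.1557]
tool_rot: [0.438, 0.555, -0.439, 0.555]
force: [-0.1, 1.0, -1.2]
finger_gap: 0.303
```

arm_command --series '[[[3, 0, 0, 0], [3, 0, 0, 0], [0, 0, 0, 0]]]' --force 60

```text
t: 10.6
tcp_pos: [0.5782, 0.2089, 0.1508]
tool_rot: [0.439, 0.554, -0.438, 0.556]
force: [0.9, 1.3, 2.0]
finger_gap: 0.299
```

arm_command --series '[[[3, 0, 0, 0], [3, 0, 0, 0], [0, 0, 0, 0]]]'

```text
t: 10.9
tcp_pos: [0.578, 0.2088, 0.1441]
tool_rot: [0.439, 0.554, -0.438, 0.555]
force: [3.3, 0.7, 0.3]
finger_gap: 0.294
```

arm_command --series '[[[3, 0, 0, 0], [3, 0, 0, 0], [0, 0, 0, 0]]]'

```text
t: 11.2
tcp_pos: [0.5777, 0.2088, 0.1377]
tool_rot: [0.439, 0.555, -0.438, 0.555]
force: [4.0, 0.6, -1.4]
finger_gap: 0.295
```

arm_command --series '[[[3, 0, 0, 0], [3, 0, 0, 0], [0, 0, 0, 0]]]'

```text
t: 11.5
tcp_pos: [0.5766, 0.2096, 0.1314]
tool_rot: [0.439, 0.556, -0.438, 0.554]
force: [2.9, 4.6, -4.5]
finger_gap: 0.296
```

arm_command --series '[[[2, 0, 0, 0], [2, 0, 0, 0], [0, 0, 0, 0]]]'

```text
t: 11.8
tcp_pos: [0.5769, 0.21, 0.1307]
tool_rot: [0.439, 0.555, -0.438, 0.554]
force: [0.6, 4.2, 12.5]
finger_gap: 0.298
```

arm_command --series '[[[2, 0, 0, 0], [2, 0, 0, 0], [0, 0, 0, 0]]]'

```text
t: 12.1
tcp_pos: [0.5775, 0.2102, 0.1306]
tool_rot: [0.44, 0.555, -0.437, 0.555]
force: [-5.0, 2.7, 32.1]
finger_gap: 0.297
```

It stopped hard at TCP z 0.1306 with 32 N, after a drop in force that could be the click. I'll relieve the load and look.

arm_command --series '[[[-4, 0, 0, 0], [0, 0, 0, 0]]]'

```text
t: 12.3
tcp_pos: [0.577, 0.21, 0.1307]
tool_rot: [0.439, 0.555, -0.438, 0.555]
force: [-1.2, 4.8, 14.3]
finger_gap: 0.295
```

arm_command --series '[[[0, 0, 0, 0], [0, 0, 0, 0], [0, 0, 0, 0], [0, 0, 0, 0]]]' --jaw 50

```text
t: 12.7
tcp_pos: [0.5761, 0.2082, 0.1272]
tool_rot: [0.437, 0.556, -0.439, 0.554]
force: [0.7, 0.0, 0.2]
finger_gap: 0.506
```

arm_command --series '[[[-20, 0, 0, 0], [-30, 0, 0, 0], [-40, 0, 0, 0], [-40, 0, 0, 0], [0, 0, 0, 0], [0, 0, 0, 0]]]'

```text
t: 13.3
tcp_pos: [0.5772, 0.2085, 0.2589]
tool_rot: [0.439, 0.555, -0.438, 0.555]
force: [-0.2, 0.2, -0.3]
finger_gap: 0.503
```

```bash
python3 - <<'E'
from h import *
togo([.578,.209,.25],13.4)
s=snapshot("scene");t=snapshot("top")
m=np.hstack([crop(s,320,150,80,100,5),crop(t,170,110,80,100,5)]);cv2.imwrite("pics/z6.png",m)
E
```

```text
tcp [0.5772 0.2085 0.2589] toolx [ 0.0011 -0.0001 -1.    ] yaw 13.39153637032898 turn(rad) -0.00014771820442878526 shift after turn mm [ 8.9232  0.8784 -0.3025] t 13.3 F [-0.2221  0.1799 -0.3347] gap 0.5027178275140338
```

View pics/z6.png

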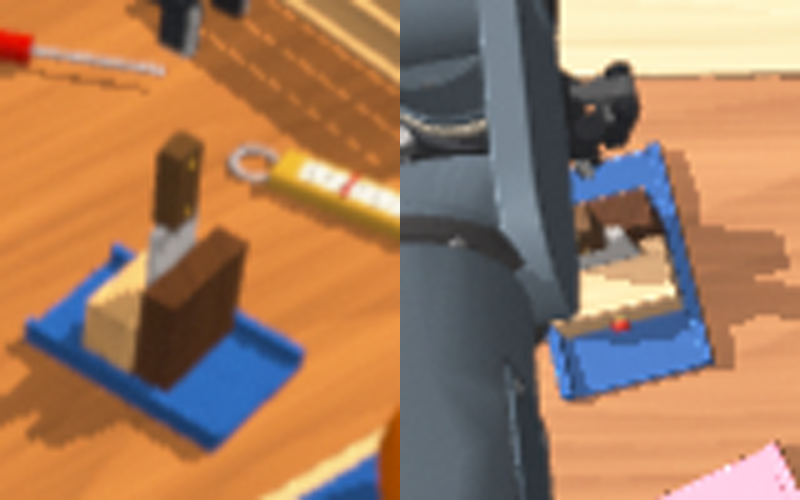

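The gauge stands by itself in the slot, with its handle top at about (180,142) in the scene crop and blade showing between handle and fence. A red pin, possibly tied to the catch, shows at (621,323) in the top crop. Next I'll check height, tilt and the pin against the empty-slot picture.

```bash
python3 - <<'E'
from h import *
c=lambda x,y:(320+x/5-.4,150+y/5-.4)
print("handle top",swing("scene",c(181,144)))
ax=np.array([np.cos(np.radians(13.4)),np.sin(np.radians(13.4)),0]);ay=np.array([-ax[1],ax[0],0])
O=np.array([.578,.209,0])
for f in(.014,.020,.026):
    print("foot",f,[(np.round((proj("scene",O+ax*x+ay*y+[0,0,f+h])-[320,150])*5+2).astype(int)) for x,y,h in[(0,0,.16),(.009,-.013,.16),(.009,.013,.16),(.009,-.013,.1),(.009,.013,.1),(-.009,-.013,.16),(-.009,-.013,.1)]])
t=snapshot("top");t0=cv2.resize(cv2.imread("pics/top0.png"),(560,420),interpolation=cv2.INTER_AREA)[:,:,::-1]
for im in(t0,t):
    h=im[150:190,190:240].astype(float);w=np.clip(h[:,:,0]-1.8*h[:,:,1]-20,0,None);w[h[:,:,0]<150]=0
    y,x=np.mgrid[150:190,190:240];print("red",(w*x).sum()/w.sum(),(w*y).sum()/w.sum(),w.sum(),(w>10).sum())
E
```

```text
handle top (array([0.5729, 0.2076, 0.1754]), np.float64(-2.6679081845623056), np.float64(-81.2411794616375))
foot 0.014 [array([188, 149]), array([188, 167]), array([214, 145]), array([177, 242]), array([202, 221]), array([163, 154]), array([153, 229])]
foot 0.02 [array([189, 142]), array([189, 159]), array([215, 138]), array([178, 235]), array([204, 214]), array([164, 146]), array([154, 222])]
foot 0.026 [array([190, 134]), array([190, 151]), array([216, 130]), array([179, 228]), array([205, 206]), array([165, 138]), array([155, 214])]
red 213.64461538461535 174.79384615384612 130.0 3
red 213.72159672466736 174.7226202661208 195.39999999999998 4
```

Handle top measures 0.1754 m against 0.174 expected at home, and the pin is unchanged from the empty-slot picture. That camera check can't fully rule out a few mm of height, so I'll probe and press the handle top with shut fingers.

arm_command --series '[[[0, -2, 0, 0], [20, 0, 0, 0], [20, 0, 0, 0], [20, 0, 0, 0], [10, 0, 0, 0], [0, 0, 0, 0], [0, 0, 0, 0]]]' --jaw 0

```text
t: 14.15
tcp_pos: [0.5754, 0.2082, 0.1883]
tool_rot: [0.438, 0.555, -0.438, 0.555]
force: [-0.2, 0.8, 0.5]
finger_gap: -0.0
```

arm_command --series '[[[2, 0, 0, 0], [2, 0, 0, 0], [2, 0, 0, 0], [0, 0, 0, 0]]]'

```text
t: 14.55
tcp_pos: [0.5751, 0.2082, 0.1824]
tool_rot: [0.438, 0.555, -0.438, 0.555]
force: [0.5, -0.4, -0.1]
finger_gap: -0.004
```

arm_command --series '[[[2, 0, 0, 0], [2, 0, 0, 0], [1, 0, 0, 0], [0, 0, 0, 0]]]'

```text
t: 14.95
tcp_pos: [0.575, 0.2082, 0.177]
tool_rot: [0.438, 0.555, -0.438, 0.555]
force: [-0.6, 0.8, -0.2]
finger_gap: -0.002
```

arm_command --series '[[[1, 0, 0, 0], [1, 0, 0, 0], [1, 0, 0, 0], [0, 0, 0, 0]]]'

```text
t: 15.35
tcp_pos: [0.5753, 0.2082, 0.1744]
tool_rot: [0.438, 0.555, -0.438, 0.555]
force: [0.6, 0.2, -0.0]
finger_gap: 0.005
```

arm_command --series '[[[1, 0, 0, 0], [1, 0, 0, 0], [0, 0, 0, 0]]]'

```text
t: 15.65
tcp_pos: [0.5769, 0.2085, 0.174]
tool_rot: [0.439, 0.554, -0.437, 0.556]
force: [1.5, -0.4, 5.5]
finger_gap: 0.002
```

Contact comes at z = 0.174, exactly the home height. I'll press slightly more to confirm the floor, then retreat.

arm_command --series '[[[1, 0, 0, 0], [1, 0, 0, 0], [0, 0, 0, 0]]]'

```text
t: 15.95
tcp_pos: [0.5785, 0.2087, 0.1739]
tool_rot: [0.441, 0.553, -0.436, 0.557]
force: [-0.6, -0.3, 13.0]
finger_gap: 0.004
```

arm_command --series '[[[-10, 0, 0, 0], [-30, 0, 0, 0], [-40, 0, 0, 0], [-40, 0, 0, 0], [0, -40, 0, 0], [0, -40, 0, 0], [0, -40, 0, 0], [0, 0, 0, 0], [0, 0, 0, 0]]]'

```text
t: 16.85
tcp_pos: [0.4577, 0.1804, 0.2907]
tool_rot: [0.438, 0.555, -0.438, 0.555]
force: [0.0, 0.3, 0.5]
finger_gap: -0.003
```

```bash
python3 - <<'E'
from h import *
print(tcp()[2]["t"],tcp()[0])
s=snapshot("scene");t=snapshot("top")
m=np.hstack([crop(s,320,150,80,100,5),crop(t,170,110,80,100,5)]);cv2.imwrite("pics/z7.png",m)
E
```

```text
16.85 [0.4577 0.1804 0.2907]
```

View pics/z7.png

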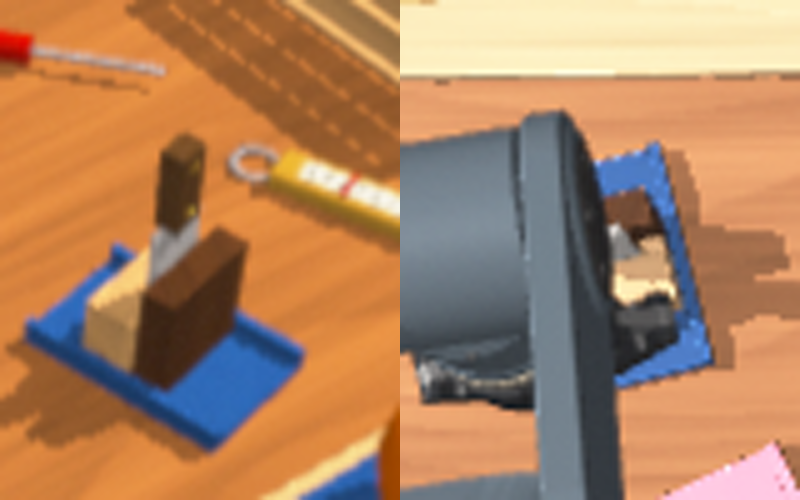

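The gauge stands alone and plumb (handle at (180,180)), with the robot clear. Handing in.

```bash
python3 -c "
from station import ticket
print(ticket.sign_off())"
```

```text
the job is handed in; nothing more can be done
None
```

The net gauge is standing in the rack slot, handle up and released, and I handed the job in at about 17 s. I took it by the handle and carried it over the rack with its foot above the jaw. Contact with the fence (about 4 N) located the slot and turned the gauge upright in the grip. I then pressed it down past the catch.

Checks at the end:
- **Fully home:** the gauge stopped hard at 32 N. Pressing the handle top with shut fingers met it at z = 0.174 m, exactly the home height (slot floor at 14 mm plus the 160 mm gauge), and it did not move under 13 N. The camera height agreed at 0.1754 m.
- **Upright:** in the last picture it leans at most about 3°, inside the 0.1 rad (5.7°) limit.
- **Catch:** I could not read it directly. That it is in its window rests on the home height and the force change just before the stop. A red pin by the jaw also looked the same as with the slot empty, but I am only guessing that it follows the catch.
- **Robot clear:** it is away from the gauge, with near-zero force.
- **Bystanders:** no contact was felt on the way. I did not measure their positions again, and the last crop shows only the screwdriver tip and part of the fish scale, which look unmoved.

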